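# Put the table seasonings back in its holders

## Task

Put the table seasoning set that is standing about in front of you back in its holders: stand the tall oil bottle squarely in the square terracotta tray, the wooden pepper mill in the round dark-wood dish and the salt shaker in the small steel cup, and lay the lemon lengthways in the long blue dish. Set each one down gently on the floor of its holder instead of dropping it in, keep the bottle, mill and shaker upright all the while, and leave the garlic bulb where it is. The spare bottle, mill and shaker in the far left corner are no part of this.

Things in the scene. Friction and masses are not known exactly. Their poses are not given: they have to be found in the camera images.
- oil_bottle: Tall square glass oil bottle, pale label, dark red cap; 264 mm tall, body 58 to 60 mm square with rounded corners, tapering above 165 mm to a 27 mm neck. The round cap, 32 mm across, spans 236 to 263 mm above the underside: grip it there from above. 0.28 to 0.52 kg. Origin: centre of the underside, z up, x and y square to the flat sides. (Another, in the far left corner, is decor.)
- pepper_mill: Turned wooden pepper mill with a round head and a small metal knob, 58 mm in diameter at the foot, 170 mm tall with the knob; the head is a ball-like part 48 mm across, widest 141 mm above the underside: grip it there, firmly, or it swings. Origin at the centre of the underside, z up. Stands upright on the worktop. (Another one, in the far left corner out of reach, is decor.)
- salt_shaker: Salt shaker, clear glass with a grey domed metal top, round, 44 mm in diameter up to 70 mm, top narrowing to 34 mm, 90 mm tall. Origin at the centre of the underside, z up. Stands upright on the worktop. (Another one, in the far left corner out of reach, is decor.)
- lemon: Whole yellow lemon, 77 mm long, 51 mm across, 52 mm high as it lies. Its long axis is its own x axis. Origin at the underside of the lemon as it lies at the start (below its centre). It lies on the worktop.
- lemon_center (a point): The centre of the lemon, 26 mm above its origin.
- oil_tray: Square terracotta-coloured drip tray for the oil bottle, fixed to the worktop: 90 x 90 mm outside, 18 mm high, inside 72 x 72 mm, walls 9 mm, inner floor 5 mm above the worktop. Origin at the centre of its underside; x and y along its sides.
- mill_dish: Round dark-wood dish for the pepper mill (it catches the grounds), fixed to the worktop: 88 mm outside diameter, 18 mm high, inside about 72 mm diameter, inner floor 6 mm above the worktop. Origin at the centre of its underside.
- salt_cup: Small round steel cup for the salt shaker, fixed to the worktop: 62 mm outside diameter, 22 mm high, inside 54 mm diameter, inner floor 4 mm above the worktop. Origin at the centre of its underside.
- lemon_dish: Long blue ceramic dish with round ends for the lemon, fixed to the worktop: 102 x 72 mm outside, rim 17 mm above the worktop, inside 92 x 62 mm, inner floor 4 mm above the worktop. Origin at the centre of its underside; x along its length.
- garlic: Garlic bulb, 56 mm across and 56 mm high, loose on the worktop between the other things; it is to stay there. Origin at the centre of its underside.
Things that resemble listed ones, but are neither listed nor needed, are in the scene too. Leave any turquoise look-alike of the mill_dish alone.

How it is judged:
By the outcome, as a careful person would: the job done as asked, in the order asked, and still so for the second after the job is handed in, with the robot touching nothing.
It also fails if it takes over 144 s, if anything falls off the work surface, if the arm or the gripper's body presses on something with over 40 N, if the wrist force passes 120 N, or if a joint passes its speed limit or range.

## Robot

A 6-joint arm with a two-finger parallel gripper is mounted at the origin on a cart in front of the work surface, level with it; the furniture and walls round the work are solid. World frame = base frame: x ahead of the robot, y to its left, z up, the work surface at z = 0. Lengths are in m, angles in rad, forces in N, time in s.
With the tool pointing down it reaches from about 0.3 to 0.775 m from the base axis. Payload 14.6 kg.
Tool frame: the origin (TCP) lies at the centre of the arm's flange, where the gripper is bolted on; the fingertips stand 199 mm ahead of it and the grasp point (between the pads) lies ctrl.tcp_to_grasp ahead of it (ctrl.tcp_to_grasp is the distance from the TCP to the grasp point, in m); z points along the fingers, y is the line along which they close (so a half turn about z gives the same grasp; the last joint's range is limited). The gripper opens to 94 mm and grips with 3 to 60 N. Pads are 16 mm wide; open, the fingers measure 119 mm over their backs; the gripper's body (75 mm by 177 mm) begins 78 mm behind the grasp point.
Start: joints at [-0.067, 0.3, 1.521, -0, 1.321, -0.067], TCP at [0.55, -0, 0.405] pointing down, gripper open.
Joint ranges: [-3.03, 3.03], [-0.79, 2.21], [0.23, 2.52], [-1.04, 4.18], [0, 3.07], [-2.55, 2.55]. Speed limits (rad/s): [2.22, 2.22, 2.57, 3.14, 3.14, 3.14].

## Interface

Orientations are given as [roll, pitch, yaw] about the fixed x, y, z axes, in that order (R = Rz(yaw) Ry(pitch) Rx(roll)).
In Python, from station import ctrl gives the robot as it stands. The module is installed in compiled form; this text tells all that it offers.
- The arm moves only by the shell command python3 -m jog 'ROWS' [OPENING] [FORCE]. ROWS is JSON, a list of rows, each a list of 6 numbers: the shift along the tool's x, y, z in cm, then the turn, a rotation vector about the tool's x, y, z in rad. In form: [[tx, ty, tz, ax, ay, az], ...]. A call has 1 to 8 rows; each row is the pose to reach, as a shift and turn from the pose commanded when the call began, along the tool's axes at that moment; what a row does not reach only later rows make up. A row lasts 1/10 s, in which the tool goes at most 50 mm and 8.59 degrees, less where a joint would pass 70% of its speed; a pose out of reach is approached as far as the arm can. A call with a gripper value outside its range is refused whole. OPENING is the opening in per cent of the stroke, from 0 (shut) to 100 (fully open), set as the call begins (- or left out, the last holds). The fingers move at their own pace and stop on an object; FORCE is the grip in N (left out, the last holds). Time passes only in rows, so rows that repeat a pose let the fingers close. It gives the time, the measured TCP pose, the force, the opening and the grip force at its end, in the units of the state.
- ctrl.get_obs(): the state, without advancing time (a new reading comes with each control period).
- ctrl.camera(name): name is "scene" or "side" or "wrist"; returns a dict with "img" (480x640x3 uint8, blue, green, red), "intrinsics" (3x3 intrinsics, pixels), "R" (3x3) and "t" (3): a world point X has camera coordinates R X + t. Camera axes: x right, y down, z forward; pixel columns grow to the right and rows downward; lengths in m; the calibration is good to about 2 mm. The wrist camera is an equidistant fisheye: a pixel r from the principal point sees the ray r / f radians off the axis. A picture is of the moment at which its call begins. There is no depth.
- ctrl.hand_in(): hands the job in; it is judged then, once.
The state is a dict: "time_s": time; "qpos": joint angles; "joint_vel": joint speeds; "tau": joint torques, N m; "ee_pos": TCP position; "eef_rot": TCP orientation; "force": force on the tool from outside, world axes, zero at the start; "moment": the same for the moment, N m; "grip_width": finger opening in m; "grip_force": force on a finger pad.
Only numpy, scipy, OpenCV 4.12 (cv2) and the standard library are available. Lean on these libraries where they do the work, as an engineer would, in place of code of your own. Each camera call takes 0.05 s, during which the arm holds its last target. There are 200 camera calls.

## Working session

There is one attempt and no reset: what is moved stays moved. The work goes in short steps, Python scripts to look and compute and a shell command to move; the robot and the scene stay as the last step left them, time stands still between calls to the robot, and variables do not carry over. Pictures are saved under pics/ and viewed, at most 14 in all, crops included, and the job is handed in when it is done.

```bash
mkdir -p pics; cat > h.py <<'E'
import numpy as np, cv2
from station import ctrl
def snap(n,f):
    c=ctrl.camera(n); cv2.imwrite('pics/'+f+'.png',c['img']); np.savez('pics/'+f+'.npz',K=c['intrinsics'],R=c['R'],t=c['t'],img=c['img']); return c
def load(f): return np.load('pics/'+f+'.npz')
def ray(c,u,v,fish=False):
    K,R,t=c['K'] if 'K' in c else c['intrinsics'],c['R'],c['t']
    x=(u-K[0,2])/K[0,0]; y=(v-K[1,2])/K[1,1]
    if fish:
        r=np.hypot(x,y); d=np.array([x/r*np.sin(r),y/r*np.sin(r),np.cos(r)]) if r>1e-9 else np.array([0,0,1.])
    else: d=np.array([x,y,1.])
    return -R.T@t, R.T@d
def onz(c,u,v,z,fish=False):
    o,d=ray(c,u,v,fish); return o+d*(z-o[2])/d[2]
def proj(c,X,fish=False):
    K=c['K'];p=c['R']@np.array(X)+c['t']
    if fish:
        r=np.hypot(p[0],p[1]);th=np.arctan2(r,p[2]);p=np.array([p[0]/r*th,p[1]/r*th,1])
    return K[0,0]*p[0]/p[2]+K[0,2],K[1,1]*p[1]/p[2]+K[1,2]
E
python3 - <<'E'
from h import *
for n in ['scene','side','wrist']:
    c=snap(n,n+'0'); print(n,c['intrinsics'].round(1).tolist(),(-c['R'].T@c['t']).round(3),c['R'][2].round(2))
o=ctrl.get_obs(); print(o,ctrl.tcp_to_grasp)
E
```

```text
scene [[435.8, 0.0, 320.0], [0.0, 435.8, 245.6], [0.0, 0.0, 1.0]] [ 0.04  -0.453  0.627] [ 0.51  0.53 -0.68]
side [[466.9, 0.0, 322.9], [0.0, 466.9, 242.5], [0.0, 0.0, 1.0]] [0.147 0.562 0.622] [ 0.38 -0.65 -0.65]
wrist [[371.6, 0.0, 321.8], [0.0, 371.6, 237.3], [0.0, 0.0, 1.0]] [0.55  0.075 0.383] [-0.   -0.26 -0.97]
{'time_s': 0.15, 'qpos': array([-6.65905088e-02,  3.00372285e-01,  1.52140275e+00, -7.18951382e-06,
        1.32068508e+00, -6.66191165e-02]), 'joint_vel': array([-0.0014819 , -0.00143941, -0.00441897,  0.00094357, -0.00052692,
        0.00028225]), 'tau': array([-2.50185103e-04, -5.31960297e+01, -3.52822959e+01,  7.07691838e-02,
        2.35654798e-02, -3.66386917e-05]), 'ee_pos': array([5.49989832e-01, 2.46614032e-06, 4.04215898e-01]), 'eef_rot': array([-3.14072665e+00, -5.07980206e-05,  1.57082669e+00]), 'force': array([ 0.10780083,  0.45703368, -0.87311057]), 'moment': array([ 0.03089408,  0.02218532, -0.02497073]), 'grip_force': 0.0, 'grip_width': 0.09380786829840002} 0.1804
```

View pics/scene0.png

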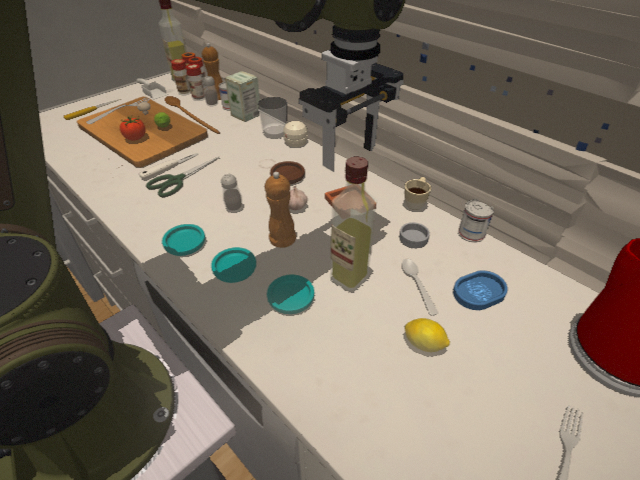

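View pics/side0.png

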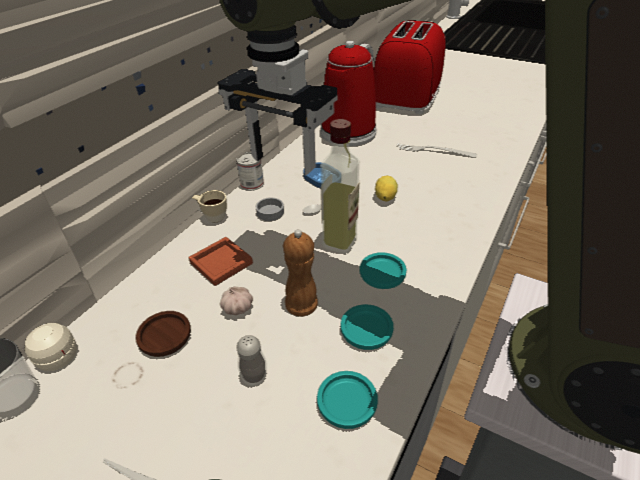

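View pics/wrist0.png

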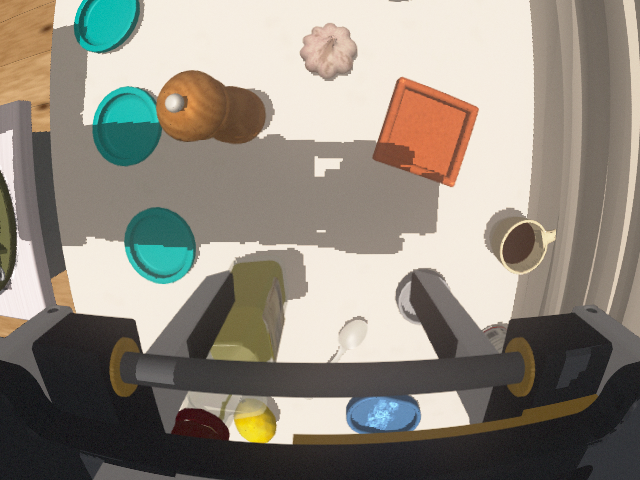

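The scene view shows these candidates:
- **Bottle:** wanted one with its cap at (357,170), spare at (172,40).
- **Mill:** wanted one at (281,210), spare at (211,70).
- **Shaker:** wanted one at (232,192), spare at (210,90).
- **Mill dish:** the dark-wood one at (289,172). The turquoise look-alikes are at (184,240), (234,264) and (290,294).
- **No look-alikes near:** tray (345,195), cup (414,235), blue dish (480,290), lemon (427,335), garlic (297,196).

In the side view, the dish is at (163,333), tray (221,260), cup (270,209) and shaker (251,358). The wrist view shows the tray at (427,132), turned relative to the tool.

```bash
cat >> h.py <<'E'
def blob(c,lo,hi,box,rgb=False):
    hsv=cv2.cvtColor(c['img'],cv2.COLOR_BGR2HSV); m=cv2.inRange(hsv,np.array(lo),np.array(hi))
    k=np.zeros_like(m); x0,y0,x1,y1=box; k[y0:y1,x0:x1]=255; m&=k
    m=cv2.morphologyEx(m,cv2.MORPH_OPEN,np.ones((3,3)))
    cs,_=cv2.findContours(m,cv2.RETR_EXTERNAL,cv2.CHAIN_APPROX_NONE)
    return max(cs,key=cv2.contourArea)
def plane(c,cnt,z,fish=False):
    return np.array([onz(c,u,v,z,fish)[:2] for u,v in cnt.reshape(-1,2)],np.float32)
def rect(P):
    (x,y),(w,h),a=cv2.minAreaRect((P*1000).astype(np.float32)); return np.round([x,y,w,h,a],1)
def tri(c1,p1,c2,p2):
    o1,d1=ray(c1,*p1);o2,d2=ray(c2,*p2)
    s=np.linalg.lstsq(np.c_[d1,-d2],o2-o1,rcond=None)[0]; a,b=o1+s[0]*d1,o2+s[1]*d2
    return ((a+b)/2).round(4),np.linalg.norm(a-b).round(4)
def cen(c): m=cv2.moments(c); return m['m10']/m['m00'],m['m01']/m['m00']
E
python3 - <<'E'
from h import *
S,D,W=load('scene0'),load('side0'),load('wrist0')
def hs(c,u,v): return cv2.cvtColor(c['img'],cv2.COLOR_BGR2HSV)[v,u].tolist()
print('hsv cap',hs(S,357,172),hs(D,341,133),'dish',hs(D,163,333),hs(S,290,173),'tray',hs(D,221,260),hs(W,427,132),'cup',hs(D,269,209),hs(S,414,237),'blue',hs(S,480,292),hs(W,385,400),'lemon',hs(S,427,335),hs(D,386,190),'mill',hs(D,299,250),hs(D,299,290),'shk',hs(D,250,346),hs(S,230,185),'table',hs(D,100,430))
# rough points
for n,a,b in [('cap',(357,170),(341,131)),('knob',(277,176),(298,234)),('shk top',(229,176),(249,338)),('lemon',(427,335),(386,187)),('cup',(414,235),(270,209)),('dish',(289,172),(163,333)),('garlic',(297,196),(236,302))]:
    print(n,tri(S,a,D,b))
b=blob(W,[0,120,80],[15,255,255],(360,70,490,200)); print('tray W rim',rect(plane(W,b,.018,True)))
b=blob(D,[0,120,80],[15,255,255],(180,230,260,290)); print('tray D',rect(plane(D,b,.018)))
b=blob(S,[98,100,60],[120,255,255],(440,260,520,320)); print('blue S',rect(plane(S,b,.017)))
b=blob(W,[98,100,60],[120,255,255],(340,385,430,436)); print('blue W',rect(plane(W,b,.017,True)))
for c,bx,n in [(S,(390,300,470,370),'S'),(D,(360,160,410,210),'D')]:
    b=blob(c,[20,120,80],[35,255,255],bx); print('lemon',n,cen(b),rect(plane(c,b,.026)))
E
```

```text
hsv cap [6, 175, 54] [1, 173, 34] dish [9, 159, 72] [11, 133, 92] tray [8, 169, 167] [9, 174, 213] cup [21, 12, 152] [18, 20, 151] blue [105, 127, 203] [104, 115, 220] lemon [26, 181, 207] [23, 175, 197] mill [13, 158, 123] [14, 155, 99] shk [20, 28, 197] [16, 36, 105] table [20, 29, 222]
cap (array([ 0.4803, -0.0789,  0.2488]), np.float64(0.0012))
knob (array([0.4605, 0.1002, 0.1605]), np.float64(0.0))
shk top (array([0.4497, 0.258 , 0.0888]), np.float64(0.0005))
lemon (array([ 0.463 , -0.2696,  0.0257]), np.float64(0.0008))
cup (array([ 0.6622, -0.0943,  0.0106]), np.float64(0.001))
dish (array([0.6283, 0.2718, 0.0089]), np.float64(0.0032))
garlic (array([0.5586, 0.1662, 0.0228]), np.float64(0.0107))
tray W rim [654.5  85.5  88.3  89.7  72.8]
tray D [651.2  90.6  86.7  95.9  71. ]
blue S [ 622.9 -274.2   77.3  109.4   71.3]
blue W [ 631.4 -261.2   59.7   99.4   85. ]
lemon S (426.83071827057177, 333.49511854951186) [ 463.7 -266.6   64.2   65.3   53. ]
lemon D (385.8120978120978, 187.5409695409695) [ 462.2 -267.7   45.4   96.5   24.4]
```

```bash
python3 - <<'E'
from h import *
S,D,W=load('scene0'),load('side0'),load('wrist0')
a=cv2.resize(S['img'][150:300,310:400],None,fx=4,fy=4,interpolation=cv2.INTER_CUBIC)
b=cv2.resize(W['img'][240:390,210:310],None,fx=4,fy=4,interpolation=cv2.INTER_CUBIC)
cv2.imwrite('pics/crop1.png',np.hstack([a,b]))
for x,y in [(-.03,-.03)]: pass
E
```

```text
(no output)
```

View pics/crop1.png

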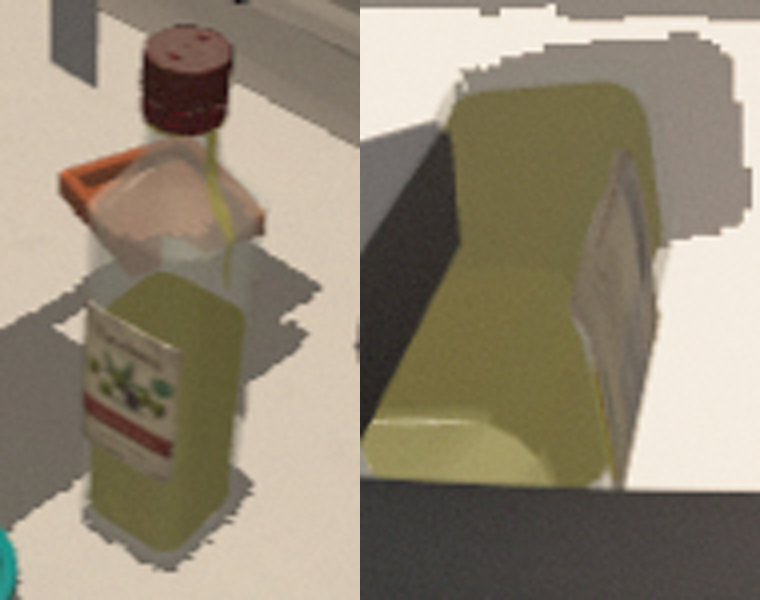

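The crop confirms the wanted bottle: dark red cap at scene (357,170), pale label, and bottom corners at about (332,276), (351,288) and (369,275).

```bash
python3 - <<'E'
from h import *
S,D,W=load('scene0'),load('side0'),load('wrist0')
def e(c,p,q,f,z=.004):
    a,b=onz(c,*p,z,f),onz(c,*q,z,f); d=b-a; return a[:2].round(3),b[:2].round(3),np.linalg.norm(d[:2]).round(3),np.degrees(np.arctan2(d[1],d[0])).round(1)
print(e(W,(237.5,263.2),(275,261),True))
print(e(S,(332.5,276),(351,288),False)); print(e(S,(351,288),(368.8,275),False))
b=blob(W,[24,120,40],[36,255,170],(225,250,300,330)); P=plane(W,b,.004,True)
# edge line fit: topmost pixel per column
q=b.reshape(-1,2); cols=range(242,272); T=np.array([[u,q[q[:,0]==u][:,1].min()] for u in cols if (q[:,0]==u).any()])
P=np.array([onz(W,u,v,.004,True)[:2] for u,v in T]); k=np.polyfit(P[:,0],P[:,1],1); print('wrist edge yaw',np.degrees(np.arctan(k[0])), P[[0,-1]])
E
```

```text
(array([ 0.457, -0.057]), array([ 0.499, -0.054]), np.float64(0.042), np.float64(3.9))
(array([ 0.459, -0.053]), array([ 0.462, -0.099]), np.float64(0.046), np.float64(-86.0))
(array([ 0.462, -0.099]), array([ 0.512, -0.101]), np.float64(0.05), np.float64(-1.3))Traceback (most recent call last):
  File "<stdin>", line 7, in <module>
  File "h.py", line 25, in blob
    return max(cs,key=cv2.contourArea)
ValueError: max() iterable argument is empty
```

```bash
python3 -m jog '[[0,0,-4,0,0,0],[0,0,-7.6,0,0,0],[-3,-2.5,-7.6,0,0,0],[-6,-5,-7.6,0,0,0],[-7.9,-6.9,-7.6,0,0,0],[-7.9,-6.9,-7.6,0,0,0],[-7.9,-6.9,-7.6,0,0,0],[-7.9,-6.9,-7.6,0,0,0]]' 100; python3 - <<'E'
from h import *
W=snap('wrist','w1');snap('side','d1');snap('scene','s1')
b=ctrl.get_obs()['ee_pos'];print(b)
E
```

```text
time_s: 0.95
ee_pos: [0.4815, -0.0785, 0.4805]
eef_rot: [-3.141, -0.0, 1.571]
force: [0.0, 0.1, 0.8]
grip_width: 0.094
grip_force: 0.0
[ 0.48146555 -0.07846455  0.48036801]
```

View pics/w1.png

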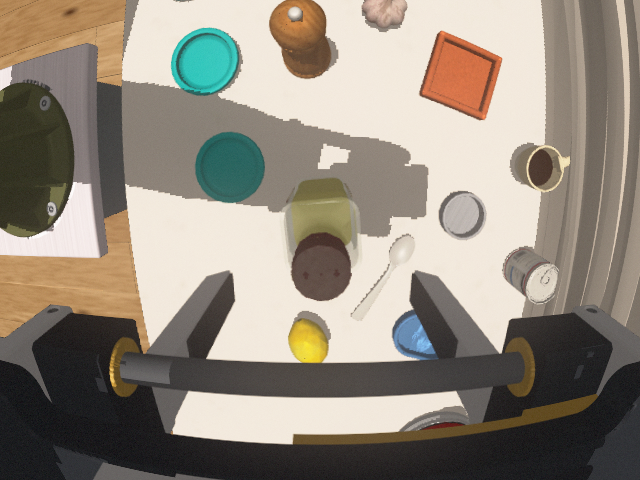

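The wrist view has the cap at (321,267), centred between the fingers. The bottle's near base edge is at row ~180, the tray at (460,75), the cup at (462,215) and the lemon at (308,341).

```bash
python3 - <<'E'
from h import *
W=load('w1')
print('cap top',onz(W,321,267,.263,True))
b=blob(W,[0,120,80],[15,255,255],(410,20,510,130)); print('tray',rect(plane(W,b,.018,True)))
h=cv2.cvtColor(W['img'],cv2.COLOR_BGR2HSV)
T=[]
for u in range(304,343):
    col=h[165:205,u].astype(int); g=np.where(col[:,1]>75)[0]
    if len(g): T.append((u,165+g[0]))
P=np.array([onz(W,u,v,.004,True)[:2] for u,v in T]);k=np.polyfit(P[:,0],P[:,1],1)
print('edge yaw',np.degrees(np.arctan(k[0])),P[0],P[-1],P.mean(0))
print(proj(W,(.662,-.094,.02),True))
for n in['s1','d1']:
    pass
E
```

```text
cap top [ 0.48113531 -0.07370064  0.263     ]
tray [653.4  84.   90.6  90.7  72.9]
edge yaw 1.0802912064420962 [ 0.45957476 -0.05443163] [ 0.50630455 -0.05813124] [ 0.48291821 -0.05258223]
(np.float64(464.15618073685516), np.float64(216.2097298035271))
```

```bash
python3 -m jog '[[0,0,1.5,0,0,0],[0,0,3,0,0,0],[0,0,4,0,0,0],[0,0,4.7,0,0,0],[0,0,5,0,0,0],[0,0,5,0,0,0]]' 70; python3 -m jog '[[0,0,0,0,0,0],[0,0,0,0,0,0],[0,0,0,0,0,0],[0,0,0,0,0,0],[0,0,0,0,0,0],[0,0,0,0,0,0],[0,0,0,0,0,0],[0,0,0,0,0,0]]' 20 40
```

```text
time_s: 1.7
ee_pos: [0.4811, -0.079, 0.4306]
eef_rot: [-3.141, -0.0, 1.571]
force: [0.1, 0.0, -0.2]
grip_width: 0.0656
grip_force: 0.0
time_s: 2.5
ee_pos: [0.481, -0.079, 0.4308]
eef_rot: [3.141, 0.0, 1.571]
force: [-1.1, 0.4, 1.1]
grip_width: 0.0317
grip_force: 40.0
```

```bash
python3 -m jog '[[0,0,-0.5,0,0,0],[0,0,-1.2,0,0,0],[0,0,-2.2,0,0,0],[0,0,-3.2,0,0,0],[0,0,-4.2,0,0,0],[0,0,-4.8,0,0,0],[0,0,-5,0,0,0],[0,0,-5,0,0,0]]' - 50; python3 - <<'E'
from h import *
S=snap('scene','s2');D=snap('side','d2');W=snap('wrist','w2')
o=ctrl.get_obs();print(o['ee_pos'],o['moment'],o['force'],o['grip_width'])
a=cv2.resize(S['img'][90:300,290:440],None,fx=2.7,fy=2.7);b=cv2.resize(D['img'][60:270,270:420],None,fx=2.7,fy=2.7)
cv2.imwrite('pics/c2.png',np.hstack([a,b])[:600,:800])
E
```

```text
time_s: 3.3
ee_pos: [0.481, -0.079, 0.4808]
eef_rot: [3.141, 0.0, 1.571]
force: [0.3, 0.0, -3.0]
grip_width: 0.0312
grip_force: 50.0
[ 0.4810037  -0.07898967  0.48021581] [-0.00803353 -0.01767928  0.01224002] [ 0.2180338   0.159569   -3.27864241] 0.031600738093504104
```

View pics/c2.png

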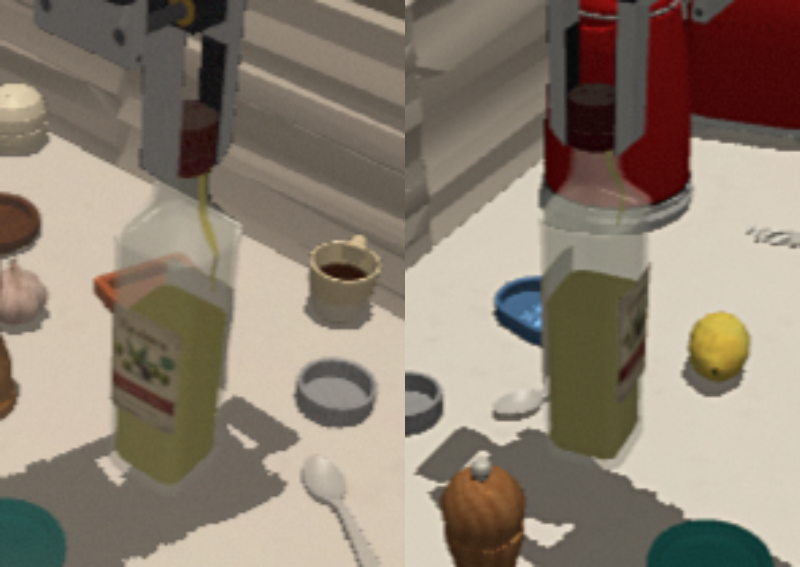

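The bottle is held upright with its cap between the pads; the tray and cup are clear. Next I carry it over the tray, turning it −19.5° about world z.

```bash
python3 -m jog '[[0.3,0.3,0,0,0,0.01],[1,1,0,0,0,0.03],[2,2,0,0,0,0.06],[3.2,3.3,0,0,0,0.1],[4.5,4.7,0,0,0,0.15],[5.8,6.1,0,0,0,0.2],[7.1,7.5,0,0,0,0.25],[8.4,8.9,0,0,0,0.34]]'; python3 - <<'E'
from h import *
o=ctrl.get_obs();print(o['ee_pos'],o['eef_rot'],o['moment'],o['grip_width'])
p=o['ee_pos'];y=o['eef_rot'][2];d=np.array([.654,.085])-p[:2]
print('tx',100*(d@[np.cos(y),np.sin(y)]),'ty',100*(d@[np.sin(y),-np.cos(y)]))
E
```

```text
time_s: 4.25
ee_pos: [0.5707, 0.0058, 0.4803]
eef_rot: [-3.141, 0.0, 1.228]
force: [-0.6, -0.1, -2.5]
grip_width: 0.0318
grip_force: 50.0
[0.57072072 0.00584205 0.48025279] [-3.14103670e+00  1.53382660e-04  1.22814204e+00] [-0.03599572  0.03744136 -0.01578993] 0.03178804625586314
tx 10.25370515332079 ty 5.184179353736316
```

```bash
python3 -m jog '[[0.8,0.4,0,0,0,0],[2.2,1.1,0,0,0,0],[4,2,0,0,0,0],[5.8,2.9,0,0,0,0],[7.5,3.8,0,0,0,0],[8.9,4.5,0,0,0,0],[9.8,5,0,0,0,0],[10.2,5.2,0,0,0,0]]'; python3 -m jog '[[0,0,0.5,0,0,0],[0,0,1,0,0,0],[0,0,1.5,0,0,0],[0,0,1.5,0,0,0],[0,0,1.5,0,0,0]]'; python3 - <<'E'
from h import *
S=snap('scene','s3');D=snap('side','d3');W=snap('wrist','w3')
o=ctrl.get_obs();print(o['ee_pos'],o['eef_rot'],o['moment'],o['grip_width'])
a=cv2.resize(S['img'][60:240,290:430],None,fx=2.8,fy=2.8);b=cv2.resize(D['img'][90:300,150:290],None,fx=2.8,fy=2.8)
n=min(len(a),len(b));cv2.imwrite('pics/c3.png',np.hstack([a[-n:],b[-n:]])[:600,:800])
E
```

```text
time_s: 5.05
ee_pos: [0.6535, 0.0843, 0.48]
eef_rot: [-3.141, 0.0, 1.233]
force: [-1.0, 0.1, -4.8]
grip_width: 0.0312
grip_force: 50.0
time_s: 5.55
ee_pos: [0.6529, 0.0836, 0.4657]
eef_rot: [-3.142, 0.0, 1.231]
force: [-0.1, 0.2, -3.5]
grip_width: 0.0313
grip_force: 50.0
[0.65296105 0.0837405  0.46596819] [ 3.14114631e+00 -1.96719224e-04  1.23075455e+00] [-0.02422759  0.00757327  0.02383187] 0.0314130246114094
```

View pics/c3.png

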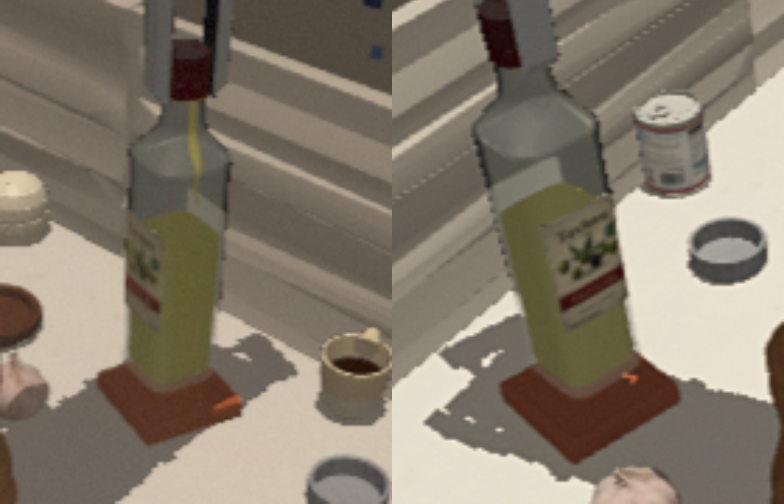

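```bash
python3 - <<'E'
from h import *
S,D=load('s3'),load('d3')
z=.4660-.4306+.003
for n,c,pts in [('S',S,[(336.4,192.9),(353.6,200),(366.8,192)]),('D',D,[(199.3,250.4),(216.4,258.6),(238.6,247.9)])]:
    for y in [-17.2]:
        r=np.radians(y);R=np.array([[np.cos(r),-np.sin(r)],[np.sin(r),np.cos(r)]])
        print(n,'exp',[np.round(proj(c,[*(np.array([.653,.084])+R@[sx*.0285,sy*.0285]),z])).tolist() for sx,sy in[(-1,1),(-1,-1),(1,-1),(1,1)]])
    P=np.array([onz(c,*p,z)[:2] for p in pts]);print(P.round(4).tolist(),'diag mid',((P[0]+P[2])/2).round(4),'angs',[np.degrees(np.arctan2(*(q-p)[::-1])).round(1) for p,q in zip(P[:-1],P[1:])])
E
```

```text
S exp [[333.0, 187.0], [345.0, 201.0], [367.0, 194.0], [355.0, 181.0]]
[[0.6241, 0.0995], [0.6327, 0.0544], [0.6763, 0.0539]] diag mid [0.6502 0.0767] angs [np.float64(-79.3), np.float64(-0.6)]
D exp [[215.0, 263.0], [241.0, 248.0], [224.0, 235.0], [199.0, 248.0]]
[[0.6829, 0.1075], [0.6395, 0.1101], [0.6214, 0.0664]] diag mid [0.6521 0.087 ] angs [np.float64(176.5), np.float64(-112.6)]
```

```bash
python3 - <<'E'
from h import *
S,D=load('s3'),load('d3')
s=lambda x,y:(290+x/2.8,60+y/2.8); d=lambda x,y:(150+(x-392)/2.8,90+(y+84)/2.8)
P=[tri(S,s(*a),D,d(*b)) for a,b in [((128,212),(540,228)),((127,305),(560,330)),((160,328),(622,305)),((158,238),(612,198))]]
for p in P: print(p)
for i,j in((0,3),(1,2)):
    v=P[j][0]-P[i][0];print('yaw',np.degrees(np.arctan2(v[1],v[0]))+90,np.linalg.norm(v[:2]))
a=cv2.resize(S['img'][120:210,315:385],None,fx=5,fy=5,interpolation=cv2.INTER_CUBIC);b=cv2.resize(D['img'][150:265,180:250],None,fx=5,fy=5,interpolation=cv2.INTER_CUBIC)[-450:]
cv2.imwrite('pics/c4.png',np.hstack([a,b]))
E
```

```text
(array([0.6343, 0.1156, 0.1728]), np.float64(0.0018))
(array([0.6367, 0.1153, 0.0914]), np.float64(0.0044))
(array([0.625 , 0.0723, 0.0908]), np.float64(0.0062))
(array([0.6175, 0.0704, 0.1743]), np.float64(0.0026))
yaw -20.389164780281632 0.0482211571822991
yaw -15.221289276062123 0.04456332572867515
```

View pics/c4.png

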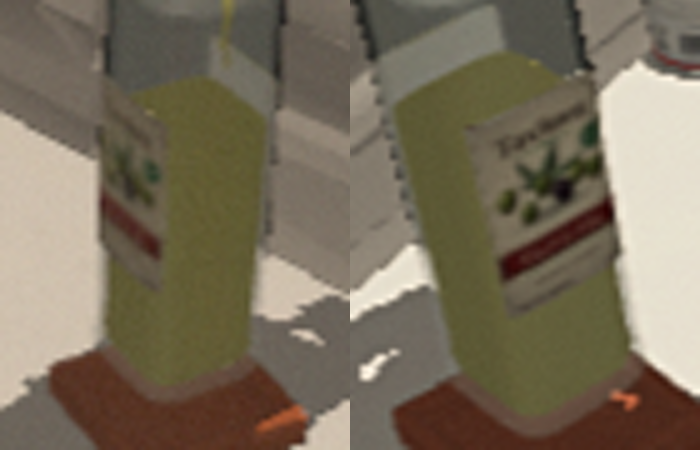

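The crop shows the bottle square over the tray. The label edges triangulate to a yaw of about −18°, against −17° for the tray. I lower it now.

```bash
python3 -m jog '[[0,0,0.6,0,0,0],[0,0,1.2,0,0,0],[0,0,1.8,0,0,0],[0,0,2.2,0,0,0],[0,0,2.5,0,0,0],[0,0,2.7,0,0,0],[0,0,2.8,0,0,0],[0,0,2.8,0,0,0]]';python3 -m jog '[[0,0,0.1,0,0,0],[0,0,0.1,0,0,0],[0,0,0.15,0,0,0],[0,0,0.15,0,0,0]]'
```

```text
time_s: 6.5
ee_pos: [0.653, 0.0838, 0.4377]
eef_rot: [3.142, -0.0, 1.231]
force: [-0.3, -1.0, -3.2]
grip_width: 0.0316
grip_force: 50.0
time_s: 6.9
ee_pos: [0.653, 0.0838, 0.4361]
eef_rot: [-3.142, -0.0, 1.231]
force: [0.0, 0.7, -3.4]
grip_width: 0.0317
grip_force: 50.0
```

```bash
python3 -m jog '[[0,0,0.05,0,0,0],[0,0,0.05,0,0,0],[0,0,0.1,0,0,0],[0,0,0.1,0,0,0]]'; python3 -m jog '[[0,0,0.05,0,0,0],[0,0,0.05,0,0,0],[0,0,0.05,0,0,0]]'
```

```text
time_s: 7.3
ee_pos: [0.653, 0.0838, 0.4358]
eef_rot: [3.141, -0.0, 1.231]
force: [-0.8, 0.3, 3.5]
grip_width: 0.0312
grip_force: 50.0
time_s: 7.6
ee_pos: [0.6529, 0.0838, 0.4359]
eef_rot: [3.14, -0.001, 1.231]
force: [-1.6, -0.1, 6.9]
grip_width: 0.0314
grip_force: 50.0
```

```bash
python3 -m jog '[[0,0,-0.1,0,0,0],[0,0,-0.1,0,0,0],[0,0,-0.1,0,0,0],[0,0,-0.1,0,0,0],[0,0,-0.1,0,0,0],[0,0,-0.1,0,0,0]]' 65; python3 -m jog '[[0,0,-1,0,0,0],[0,0,-3,0,0,0],[0,0,-5,0,0,0],[0,0,-6,0,0,0],[-2,-2,-6,0,0,0],[-5,-4,-6,0,0,0],[-8,-6,-6,0,0,0],[-10,-8,-6,0,0,0]]';  python3 - <<'E'
from h import *
S=snap('scene','s5');D=snap('side','d5');W=snap('wrist','w5')
o=ctrl.get_obs();print(o['ee_pos'],o['eef_rot'])
E
```

```text
time_s: 8.2
ee_pos: [0.6531, 0.0838, 0.4355]
eef_rot: [-3.141, 0.0, 1.231]
force: [0.2, -0.5, 0.7]
grip_width: 0.0612
grip_force: 0.0
time_s: 9.0
ee_pos: [0.5429, 0.0152, 0.4957]
eef_rot: [3.141, 0.0, 1.23]
force: [0.7, -0.0, 0.1]
grip_width: 0.0609
grip_force: 0.0
[0.54339169 0.01570955 0.49659901] [ 3.14032815e+00 -4.27585960e-04  1.22975358e+00]
```

View pics/d5.png

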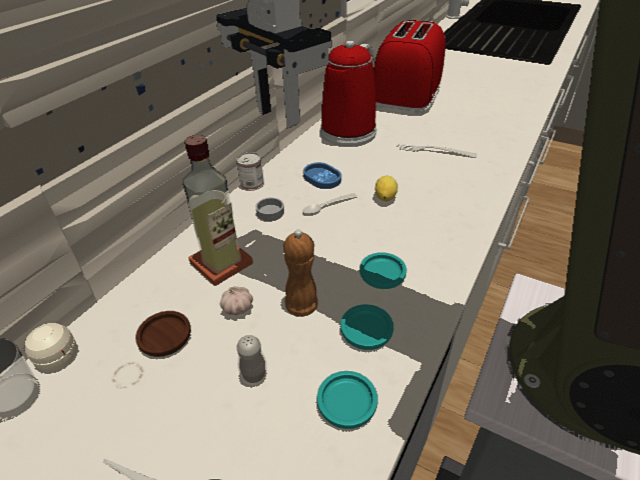

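The side view shows the bottle upright in the tray at (215,215). The mill is at (300,272), the dark-wood dish at (163,333), the shaker at (250,358) and the garlic at (236,301).

```bash
python3 - <<'E'
from h import *
S,D,W=load('s5'),load('d5'),load('w5')
for n,c,bx in[('D',D,(125,300,200,365)),('S',S,(265,150,315,190))]:
    b=blob(c,[0,90,20],[14,255,130],bx);P=plane(c,b,.018)
    (x,y),r=cv2.minEnclosingCircle(P);print('dish',n,x,y,r,P.max(0),P.min(0),cv2.fitEllipse(P*1000))
for n,c,bx in[('D',D,(275,220,325,320)),('S',S,(255,165,305,255))]:
    b=blob(c,[5,100,40],[20,255,255],bx).reshape(-1,2)
    # head: rows near projection of z=.141
    u,v=proj(c,(.4605,.1002,.141)); 
    e=[ (b[b[:,1]==r][:,0].min(),b[b[:,1]==r][:,0].max()) for r in range(int(v)-3,int(v)+4)]
    m=np.mean(e); print(n,(u,v),m,np.ptp(e,axis=1)); 
    if n=='D': d=(m,v)
    else: s=(m,v)
    f=proj(c,(.4605,.1002,.012)); e=[ (b[b[:,1]==r][:,0].min(),b[b[:,1]==r][:,0].max()) for r in range(int(f[1])-3,int(f[1])+3)]; print(' foot exp',f,'got',np.mean(e))
    if n=='D': fd=(np.mean(e),f[1])
    else: fs=(np.mean(e),f[1])
print('head',tri(S,s,D,d),'foot',tri(S,fs,D,fd))
E
```

```text
dish D 0.6193721294403076 0.27492713928222656 0.04681453853845596 [0.6656434 0.3189822] [0.5750084  0.23107177] ((620.0964965820312, 275.6177062988281), (84.45110321044922, 92.30122375488281), 53.41975021362305)
dish S 0.6205447912216187 0.2653391659259796 0.04891796410083771 [0.6654666  0.31296727] [0.5923893  0.21900055] ((626.0314331054688, 265.9304504394531), (69.20587158203125, 94.45893096923828), 173.8005828857422)
D (np.float64(298.6660554163259), np.float64(243.52779600095673)) 298.2142857142857 [25 27 28 29 30 30 30]
 foot exp (np.float64(302.4821824545733), np.float64(298.9895271673365)) got 300.9166666666667
S (np.float64(277.6890083600298), np.float64(184.54948529024526)) 277.7142857142857 [27 25 24 24 24 24 24]
 foot exp (np.float64(281.78104701494976), np.float64(234.78810788669577)) got 281.9166666666667
head (array([0.461 , 0.1005, 0.1408]), np.float64(0.0004)) foot (array([0.4624, 0.1012, 0.011 ]), np.float64(0.0018))
```

```bash
python3 -m jog '[[1.3,-2.6,0,0,0,0],[2.6,-5.3,1,0,0,0],[4,-8,4,0,0,0],[5.3,-10.6,7,0,0,0],[5.3,-10.6,9,0,0,0],[5.3,-10.6,9,0,0,0],[5.3,-10.6,9,0,0,0],[5.3,-10.6,9,0,0,0]]' 100;  python3 - <<'E'
from h import *
W=snap('wrist','w6')
o=ctrl.get_obs();p=o['ee_pos'];y=o['eef_rot'][2];print(p,y)
d=np.array([.4615,.101])-p[:2];print('tx',100*(d@[np.cos(y),np.sin(y)]),'ty',100*(d@[np.sin(y),-np.cos(y)]))
E
```

```text
time_s: 9.95
ee_pos: [0.4627, 0.1014, 0.4068]
eef_rot: [3.14, -0.001, 1.23]
force: [0.7, 0.1, -0.0]
grip_width: 0.0938
grip_force: 0.0
[0.46255971 0.10133954 0.40672951] 1.2302426298528513
tx -0.06739940678868174 ty -0.08854423903037555
```

View pics/w6.png

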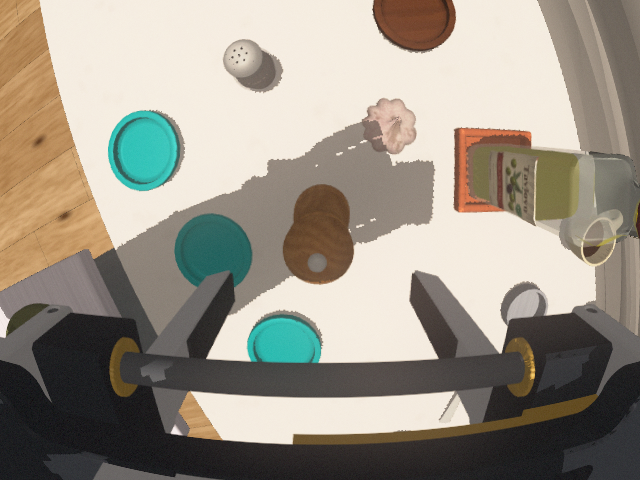

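The wrist view shows the mill's knob at (317,263), between the open fingers. The bottle is seated in its tray at (493,170); the shaker is at (243,59) and the garlic at (390,125).

```bash
python3 - <<'E'
from h import *
W=load('w6');print(onz(W,317,263,.166,True),'shk',onz(W,240,56,.09,True))
b=blob(W,[0,90,20],[14,255,150],(360,0,470,60));P=plane(W,b,.018,True);print('dish',P.max(0),P.min(0),cv2.minEnclosingCircle(P))
E
python3 -m jog '[[0,0,2,0,0,0],[0,0,4,0,0,0],[0,0,6,0,0,0],[0,0,7.5,0,0,0],[0,0,8.3,0,0,0],[0,0,8.5,0,0,0],[0,0,8.5,0,0,0]]' 75;python3 -m jog '[[0,0,0,0,0,0],[0,0,0,0,0,0],[0,0,0,0,0,0],[0,0,0,0,0,0],[0,0,0,0,0,0],[0,0,0,0,0,0],[0,0,0,0,0,0],[0,0,0,0,0,0]]' 35 50
```

```text
[0.46031609 0.10161479 0.166     ] shk [0.45050155 0.2597715  0.09      ]
dish [0.66700715 0.29285598] [0.58000445 0.22760622] ((0.6233713030815125, 0.26888805627822876), 0.043818794190883636)
time_s: 10.7
ee_pos: [0.4623, 0.1015, 0.3212]
eef_rot: [3.141, -0.0, 1.231]
force: [-0.6, 0.6, 0.3]
grip_width: 0.0705
grip_force: 0.0
time_s: 11.5
ee_pos: [0.4621, 0.1015, 0.321]
eef_rot: [3.141, -0.0, 1.231]
force: [-0.3, -0.5, 5.6]
grip_width: 0.047
grip_force: 50.0
```

```bash
python3 -m jog '[[0,0,-0.4,0,0,0],[0,0,-1.2,0,0,0],[0,0,-2.5,0,0,0],[0,0,-4,0,0,0],[0,0,-5.5,0,0,0],[0,0,-7,0,0,0],[0,0,-8,0,0,0],[0,0,-8.5,0,0,0]]'; python3 -m jog '[[0,0,0,0,0,0],[0,0,0,0,0,0]]' - 58; python3 - <<'E'
from h import *
S=snap('scene','s7');D=snap('side','d7');
o=ctrl.get_obs();p=o['ee_pos'];y=o['eef_rot'][2];print(p,y,o['moment'],o['force'],o['grip_width'])
d=np.array([.6228,.2725])-p[:2];print('tx',100*(d@[np.cos(y),np.sin(y)]),'ty',100*(d@[np.sin(y),-np.cos(y)]))
a=cv2.resize(S['img'][80:260,230:340],None,fx=3,fy=3);b=cv2.resize(D['img'][120:300,250:360],None,fx=3,fy=3)
cv2.imwrite('pics/c7.png',np.hstack([a,b]))
E
```

```text
time_s: 12.3
ee_pos: [0.4619, 0.1015, 0.4069]
eef_rot: [3.14, -0.001, 1.231]
force: [-0.7, 1.2, -1.9]
grip_width: 0.0471
grip_force: 50.0
time_s: 12.5
ee_pos: [0.4619, 0.1015, 0.4052]
eef_rot: [-3.141, 0.0, 1.231]
force: [0.4, -0.4, -1.3]
grip_width: 0.047
grip_force: 58.0
[0.46198302 0.10152586 0.40503468] 1.2307704656205862 [ 0.00719267 -0.01225743  0.03000546] [ 0.11099089 -0.66119899 -0.82401303] 0.047040531154127534
tx 21.48194957927291 ty 9.458773111988492
```

View pics/c7.png

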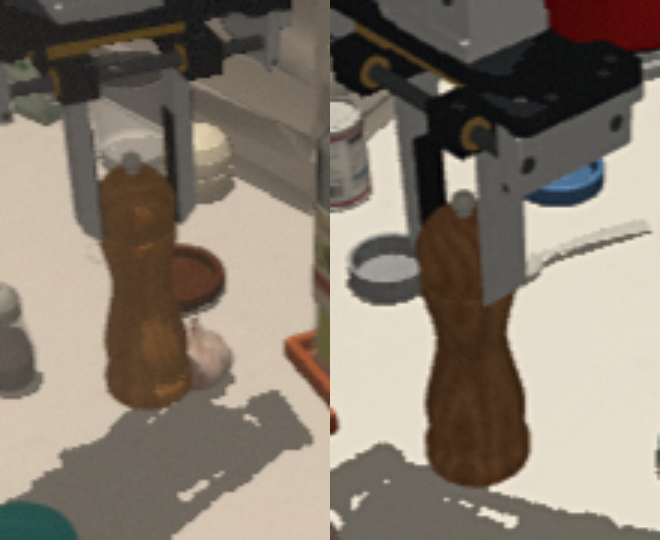

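The mill is lifted clear and upright in both views. Next I carry it over the dish, well above the garlic.

```bash
python3 -m jog '[[0.2,0.1,0,0,0,0],[0.8,0.4,0,0,0,0],[1.8,0.8,0,0,0,0],[3.2,1.4,0,0,0,0],[4.8,2.1,0,0,0,0],[6.6,2.9,0,0,0,0],[8.4,3.7,0,0,0,0],[10.2,4.5,0,0,0,0]]';python3 -m jog '[[1.8,0.8,0,0,0,0],[3.6,1.6,0,0,0,0],[5.4,2.4,0,0,0,0],[7.2,3.1,0,0,0,0],[8.8,3.9,0,0,0,0],[10.1,4.5,0,0,0,0],[10.9,4.8,0,0,0,0],[11.3,4.9,0,0,0,0]]';python3 -m jog '[[0,0,1,0,0,0],[0,0,2,0,0,0],[0,0,3,0,0,0],[0,0,4,0,0,0],[0,0,4.7,0,0,0],[0,0,5,0,0,0],[0,0,5,0,0,0],[0,0,5,0,0,0]]'; python3 - <<'E'
from h import *
S=snap('scene','s8');D=snap('side','d8');
o=ctrl.get_obs();p=o['ee_pos'];y=o['eef_rot'][2];print(p,y,o['moment'],o['grip_width'])
z=p[2]-.321; print('underside z',z)
for n,c in(('S',S),('D',D)):
    c=dict(c);c['K']=c['intrinsics'];print(n,'exp underside',proj(c,[p[0],p[1],z]),'dish floor',proj(c,[.6228,.2725,.006]))
a=cv2.resize(S['img'][70:200,230:340],None,fx=3.6,fy=3.6);b=cv2.resize(D['img'][240:370,110:220],None,fx=3.6,fy=3.6)
cv2.imwrite('pics/c8.png',np.hstack([a,b]))
E
```

```text
time_s: 13.4
ee_pos: [0.5394, 0.184, 0.4053]
eef_rot: [-3.141, 0.0, 1.231]
force: [0.4, -0.9, -1.1]
grip_width: 0.0466
grip_force: 58.0
time_s: 14.2
ee_pos: [0.6227, 0.2738, 0.4049]
eef_rot: [-3.141, 0.0, 1.231]
force: [-0.6, -0.2, -1.5]
grip_width: 0.0469
grip_force: 58.0
time_s: 15.0
ee_pos: [0.6224, 0.2729, 0.3561]
eef_rot: [3.141, -0.0, 1.231]
force: [-0.1, -0.3, -0.6]
grip_width: 0.0466
grip_force: 58.0
[0.62234552 0.27290251 0.35616766] 1.2308028133418791 [0.02599584 0.03871256 0.03324145] 0.04642645847592862
underside z 0.03516765667599625
S exp underside (np.float64(285.98711793571624), np.float64(164.3366336393908)) dish floor (np.float64(286.8540948181709), np.float64(174.2309876890359))
D exp underside (np.float64(160.67866841162706), np.float64(323.881480712691)) dish floor (np.float64(164.96563688795095), np.float64(334.9322494608395))
```

View pics/c8.png

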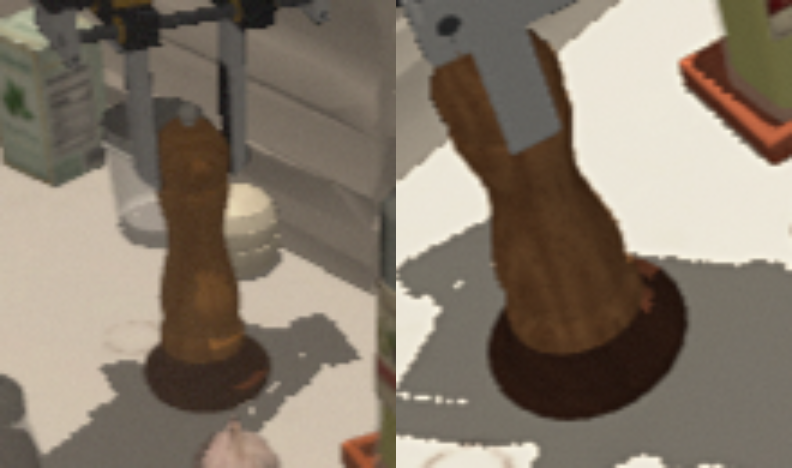

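The mill's foot is at scene u≈286 and side u≈159, as expected over the dish (clearance 7 mm). I lower it.

```bash
python3 -m jog '[[0,0,0.7,0,0,0],[0,0,1.4,0,0,0],[0,0,2,0,0,0],[0,0,2.4,0,0,0],[0,0,2.6,0,0,0],[0,0,2.7,0,0,0],[0,0,2.7,0,0,0]]';python3 -m jog '[[0,0,0.1,0,0,0],[0,0,0.1,0,0,0],[0,0,0.2,0,0,0],[0,0,0.2,0,0,0]]';python3 -m jog '[[0,0,0.05,0,0,0],[0,0,0.05,0,0,0],[0,0,0.1,0,0,0],[0,0,0.1,0,0,0]]'
```

```text
time_s: 15.8
ee_pos: [0.6224, 0.2729, 0.3287]
eef_rot: [3.142, -0.0, 1.231]
force: [-0.5, 0.4, -1.6]
grip_width: 0.0468
grip_force: 58.0
time_s: 16.2
ee_pos: [0.6223, 0.273, 0.3271]
eef_rot: [3.141, -0.001, 1.231]
force: [-1.1, -0.8, 2.9]
grip_width: 0.0467
grip_force: 58.0
time_s: 16.6
ee_pos: [0.6223, 0.2731, 0.3271]
eef_rot: [3.14, -0.002, 1.231]
force: [-1.9, 0.3, 9.0]
grip_width: 0.0467
grip_force: 58.0
```

```bash
python3 -m jog '[[0,0,-0.15,0,0,0],[0,0,-0.15,0,0,0],[0,0,-0.15,0,0,0],[0,0,-0.15,0,0,0],[0,0,-0.15,0,0,0],[0,0,-0.15,0,0,0],[0,0,-0.15,0,0,0]]' 85; python3 -m jog '[[0,0,-1,0,0,0],[0,0,-3,0,0,0],[0,0,-6,0,0,0],[0,0,-7.5,0,0,0],[-1,-2,-7.5,0,0,0],[-3,-6,-7.5,0,0,0],[-5,-10,-7.5,0,0,0],[-6,-13,-7.5,0,0,0]]';python3 -m jog '[[-1,-2.8,0,0,0,0],[-1,-2.8,0,0,0,0],[-1,-2.8,0,0,0,0]]' 100;  python3 - <<'E'
from h import *
S=snap('scene','s9');D=snap('side','d9');W=snap('wrist','w9')
o=ctrl.get_obs();p=o['ee_pos'];y=o['eef_rot'][2];print(p,y)
E
```

```text
time_s: 17.3
ee_pos: [0.6223, 0.2729, 0.3271]
eef_rot: [-3.142, 0.0, 1.231]
force: [0.7, 0.3, -0.2]
grip_width: 0.0801
grip_force: 0.0
time_s: 18.1
ee_pos: [0.4775, 0.2591, 0.4024]
eef_rot: [3.142, -0.0, 1.231]
force: [0.4, 0.2, 0.5]
grip_width: 0.0799
grip_force: 0.0
time_s: 18.4
ee_pos: [0.45, 0.2596, 0.4028]
eef_rot: [3.141, -0.001, 1.231]
force: [1.1, -0.2, 0.5]
grip_width: 0.0936
grip_force: 0.0
[0.45076314 0.25952798 0.40203256] 1.2302897357609504
```

View pics/w9.png

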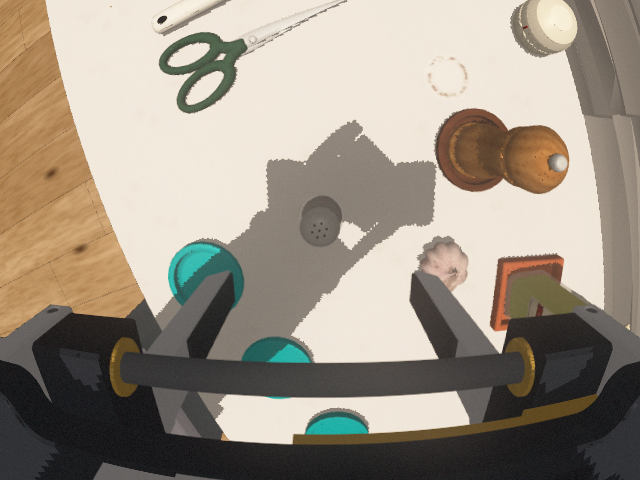

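The mill stands upright in its dish at (475,150). The shaker's top is at (320,229), between the fingers.

```bash
python3 - <<'E'
from h import *
W,S,D=load('w9'),load('s9'),load('d9');print(onz(W,320.5,229,.087,True))
W=load('w1')
h=cv2.cvtColor(W['img'],cv2.COLOR_BGR2HSV)
g=cv2.cvtColor(W['img'],cv2.COLOR_BGR2GRAY)
m=cv2.inRange(g,60,185);k=np.zeros_like(m);k[188:243,436:490]=255;m&=k
b=max(cv2.findContours(m,0,1)[0],key=cv2.contourArea);P=plane(W,b,.022,True);print('cup w1',cv2.minEnclosingCircle(P),P.max(0),P.min(0))
for n,c,bx in(('S',S,(395,218,435,252)),('D',D,(250,192,290,225))):
    g=cv2.cvtColor(c['img'],cv2.COLOR_BGR2GRAY);m=cv2.inRange(g,40,180);k=np.zeros_like(m);k[bx[1]:bx[3],bx[0]:bx[2]]=255;m&=k
    b=max(cv2.findContours(m,0,1)[0],key=cv2.contourArea);P=plane(c,b,.022);print('cup',n,cv2.minEnclosingCircle(P),cv2.boundingRect(b),cv2.fitEllipse(P*1000))
E
python3 -m jog '[[0,0,3,0,0,0],[0,0,6,0,0,0],[0,0,9,0,0,0],[0,0,12,0,0,0],[0,0,14.5,0,0,0],[0,0,16.2,0,0,0],[0,0,17,0,0,0],[0,0,17,0,0,0]]';python3 -m jog '[[0,0,0,0,0,0],[0,0,0,0,0,0],[0,0,0,0,0,0],[0,0,0,0,0,0],[0,0,0,0,0,0],[0,0,0,0,0,0],[0,0,0,0,0,0],[0,0,0,0,0,0]]' 35 30
```

```text
[0.45103401 0.26249246 0.087     ]
cup w1 ((0.658322274684906, -0.09207311272621155), 0.03335557132959366) [ 0.6912876 -0.0613793] [ 0.62636596 -0.12341769]
cup S ((0.6519006490707397, -0.09931822121143341), 0.04244649410247803) (398, 222, 33, 27) ((652.2763671875, -99.5698471069336), (64.49432373046875, 83.45314025878906), 118.57453918457031)
cup D ((0.6711439490318298, -0.1058288961648941), 0.05795340612530708) (250, 192, 40, 19) ((675.6328735351562, -103.7802734375), (36.0742073059082, 99.69332885742188), 85.6893081665039)
time_s: 19.35
ee_pos: [0.4503, 0.2595, 0.2312]
eef_rot: [-3.14, 0.001, 1.23]
force: [-0.4, 0.2, 0.2]
grip_width: 0.0938
grip_force: 0.0
time_s: 20.15
ee_pos: [0.45, 0.2596, 0.2321]
eef_rot: [-3.142, 0.0, 1.231]
force: [-0.3, -0.2, 0.4]
grip_width: 0.0398
grip_force: 29.6
```

```bash
python3 -m jog '[[0,0,-0.5,0,0,0],[0,0,-1.5,0,0,0],[0,0,-3,0,0,0],[0,0,-5,0,0,0],[0,0,-6.5,0,0,0],[0,0,-7.5,0,0,0],[0,0,-8,0,0,0],[0,0,-8,0,0,0]]' - 40; python3 - <<'E'
from h import *
S=snap('scene','s10');D=snap('side','d10');W=snap('wrist','w10')
o=ctrl.get_obs();p=o['ee_pos'];y=o['eef_rot'][2];print(p,y,o['moment'],o['force'],o['grip_width'])
# difference against pre-lift picture around expected top
for n,c,old in(('S',S,load('s5')),('D',D,load('d7'))):
    c=dict(c,K=c['intrinsics'])
    for z in(.0,.09,.03): print(n,z,np.round(proj(c,[p[0],p[1],z+p[2]-.2321]),1))
d=np.array([.635,-.164])-p[:2];print('tx',100*(d@[np.cos(y),np.sin(y)]),'ty',100*(d@[np.sin(y),-np.cos(y)]))
W=dict(W,K=W['intrinsics']);print('wrist top exp',proj(W,[p[0],p[1],p[2]-.2321+.09],True))
E
```

```text
time_s: 20.95
ee_pos: [0.45, 0.2596, 0.3126]
eef_rot: [3.141, -0.001, 1.231]
force: [-1.2, 0.7, -2.5]
grip_width: 0.0394
grip_force: 39.4
[0.4499228  0.25952535 0.3114933 ] 1.2307563872337015 [0.0058399  0.04109338 0.01238681] [-0.68429478  0.14980225 -0.74373861] 0.03926788273371166
S 0.0 [229.2 179.3]
S 0.09 [222.9 142.8]
S 0.03 [227.2 167.7]
D 0.0 [248.9 342.7]
D 0.09 [240.5 300.2]
D 0.03 [246.3 329.4]
tx -33.7547034275682 ty 31.573611766175187
wrist top exp (np.float64(320.9291604460138), np.float64(345.46877466128876))
```

```bash
python3 - <<'E'
from h import *
for n,rows,c0 in(('s10',(160,164,168,172,176,180,184),227),('d10',(318,323,328,333,338,343,348),246)):
    g=cv2.cvtColor(load(n)['img'],cv2.COLOR_BGR2GRAY)
    for r in rows: print(n,r,' '.join(f'{v}' for v in g[r,c0-21:c0+22:2]))
E
```

```text
s10 160 196 195 110 93 98 88 147 105 88 87 84 84 82 81 105 54 96 93 171 198 194 195
s10 164 122 98 163 93 95 95 74 88 84 87 86 86 84 81 77 62 87 162 196 197 194 195
s10 168 196 196 196 169 99 97 71 87 88 89 87 86 85 83 82 116 190 196 197 197 195 196
s10 172 198 196 197 193 193 197 157 78 82 86 84 82 82 77 73 96 186 196 194 197 195 194
s10 176 195 198 198 196 196 194 196 125 78 76 73 77 78 78 73 110 181 196 197 196 198 197
s10 180 196 198 197 198 195 194 198 185 155 103 76 74 84 136 157 169 198 195 197 199 196 198
s10 184 194 199 197 196 196 197 198 196 197 196 195 194 196 195 194 192 196 196 195 195 196 196
d10 318 135 113 109 84 93 100 101 100 100 97 103 106 105 114 108 54 35 93 107 107 102 96
d10 323 238 239 237 194 80 84 95 98 96 94 97 103 105 106 109 105 105 105 104 233 243 239
d10 328 117 143 241 150 78 83 86 88 89 88 90 102 104 108 105 105 106 104 103 164 241 237
d10 333 120 121 126 100 79 83 85 86 84 89 90 96 104 108 105 104 106 106 102 99 237 238
d10 338 122 121 121 128 89 80 84 88 88 88 89 88 104 105 106 105 105 125 238 239 239 238
d10 343 121 122 121 120 130 81 73 77 81 83 81 83 79 75 72 72 68 121 120 118 120 118
d10 348 230 199 188 219 126 125 122 80 72 77 74 74 72 73 99 134 134 134 132 136 120 123
```

Row profiles put the lifted shaker within about 1 mm of its expected place, upright, so the 39 mm opening is its waist. Next I carry it to a viewpoint beside the cup.

```bash
python3 -m jog '[[0,0,-1,0,0,0],[0,0,-3,0,0,0],[0,0,-5.5,0,0,0],[-0.8,0.8,-7.5,0,0,0],[-2.4,2.2,-8,0,0,0],[-4.5,4.2,-8,0,0,0],[-6.9,6.4,-8,0,0,0],[-9.3,8.7,-8,0,0,0]]';python3 -m jog '[[-2.5,2.3,0,0,0,0],[-5,4.7,0,0,0,0],[-7.5,7,0,0,0,0],[-10,9.4,0,0,0,0],[-12.5,11.7,0,0,0,0],[-15,14,0,0,0,0],[-17.5,16.4,0,0,0,0],[-20,18.7,0,0,0,0]]';python3 -m jog '[[-1.8,1.7,0,0,0,0],[-3.2,3,0,0,0,0],[-4.1,3.8,0,0,0,0],[-4.5,4.2,0,0,0,0],[-4.5,4.2,0,0,0,0],[-4.5,4.2,0,0,0,0]]'; python3 - <<'E'
from h import *
W=snap('wrist','w11')
o=ctrl.get_obs();p=o['ee_pos'];y=o['eef_rot'][2];print(p,y,o['grip_width'])
W=dict(W,K=W['intrinsics']);u,v=map(int,proj(W,[.6605,-.0935,.022],True));print(u,v)
g=cv2.cvtColor(W['img'],cv2.COLOR_BGR2GRAY)
for r in range(v-40,v+41,8): print(r,g[max(r,0),u-44:u+45:4].tolist())
E
```

```text
time_s: 21.9
ee_pos: [0.5013, 0.1419, 0.3926]
eef_rot: [3.141, -0.0, 1.231]
force: [0.5, -0.2, -0.9]
grip_width: 0.0394
grip_force: 39.4
time_s: 22.7
ee_pos: [0.611, -0.1094, 0.3925]
eef_rot: [-3.141, -0.0, 1.231]
force: [0.4, 0.5, -0.8]
grip_width: 0.0394
grip_force: 39.4
time_s: 23.3
ee_pos: [0.6351, -0.1637, 0.3923]
eef_rot: [-3.141, -0.0, 1.231]
force: [-0.2, 0.3, -1.8]
grip_width: 0.0393
grip_force: 39.4
[ 0.63512331 -0.16362116  0.39232498] 1.231670094583659 0.03943635047227949
322 139
99 [236, 238, 240, 237, 237, 237, 238, 238, 238, 238, 238, 237, 238, 239, 237, 237, 239, 238, 238, 238, 237, 237, 237]
107 [239, 238, 237, 236, 238, 237, 237, 237, 238, 237, 237, 228, 227, 222, 237, 237, 236, 237, 237, 236, 237, 238, 237]
115 [238, 238, 236, 237, 237, 236, 238, 203, 163, 133, 221, 225, 228, 227, 175, 129, 213, 208, 237, 237, 236, 236, 236]
123 [239, 237, 238, 236, 237, 189, 117, 226, 222, 226, 229, 224, 226, 228, 221, 226, 226, 127, 217, 224, 235, 229, 235]
131 [139, 138, 225, 139, 114, 97, 114, 114, 113, 116, 115, 111, 115, 114, 113, 115, 117, 116, 103, 107, 140, 138, 140]
139 [138, 138, 138, 140, 110, 103, 114, 112, 112, 110, 111, 111, 111, 109, 111, 112, 112, 112, 113, 103, 124, 133, 139]
147 [135, 138, 139, 139, 106, 95, 108, 110, 110, 110, 110, 124, 118, 108, 110, 110, 110, 112, 106, 109, 136, 135, 133]
155 [137, 140, 136, 134, 136, 206, 96, 220, 225, 224, 221, 225, 222, 103, 112, 108, 112, 105, 102, 122, 135, 137, 135]
163 [135, 137, 138, 135, 139, 212, 216, 197, 93, 180, 105, 108, 106, 106, 109, 106, 103, 101, 134, 133, 137, 134, 136]
171 [134, 136, 136, 135, 135, 133, 135, 134, 134, 131, 109, 103, 101, 104, 113, 133, 133, 134, 135, 134, 133, 135, 134]
179 [135, 132, 134, 133, 133, 137, 134, 132, 134, 132, 133, 134, 136, 133, 133, 133, 134, 132, 133, 134, 134, 136, 135]
```

```bash
python3 - <<'E'
from h import *
W=load('w11');g=cv2.GaussianBlur(cv2.cvtColor(W['img'],cv2.COLOR_BGR2GRAY),(3,3),0)
t=np.array([onz(W,324.5,140,z,True) for z in(.011,.022)]);print(t)
# rim edge along radial lines, outermost strong gradient
E=[]
for a in np.radians(range(0,360,10)):
    r=np.arange(24,40,.5);q=cv2.remap(g,(324.5+r*np.cos(a)).astype(np.float32)[None],(140+r*np.sin(a)).astype(np.float32)[None],1)[0].astype(int)
    d=np.abs(np.diff(q));i=np.where(d>max(4,.35*d.max()))[0][-1];E.append((324.5+r[i]*np.cos(a),140+r[i]*np.sin(a),r[i]))
E=np.array(E);print(E[:,2]);k=abs(E[:,2]-np.median(E[:,2]))<2.5
P=np.array([onz(W,u,v,.022,True)[:2] for u,v,_ in E[k]]);print(cv2.fitEllipse((P*1000).astype(np.float32)))
E
```

```text
[[ 0.66264484 -0.09435362  0.011     ]
 [ 0.66258024 -0.09432121  0.022     ]]
[33.5 33.5 33.  33.5 34.  33.  33.  33.5 33.  32.5 33.  32.5 26.  36.
 36.5 32.5 30.  33.5 33.  32.5 33.  32.5 32.5 33.  33.  29.5 30.  33.5
 33.  33.5 34.  34.  33.5 34.  33.  33.5]
((663.0159912109375, -94.29212188720703), (61.70988845825195, 62.426448822021484), 146.00022888183594)
```

```bash
python3 - <<'E'
from h import *
S,D=load('scene0'),load('d5')
print('can top',tri(S,(479,209),D,(249,157)),'mug top',tri(S,(418,184),D,(212,198)))
# back wall foot
E
python3 -m jog '[[0.6,0,0,0,0,0],[1.8,0,0,0,0,0],[3.5,0.1,0,0,0,0],[5.2,0.2,0,0,0,0],[6.6,0.3,0,0,0,0],[7.4,0.3,0,0,0,0],[7.5,0.3,0,0,0,0],[7.5,0.3,0,0,0,0]]'
```

```text
can top (array([ 0.7656, -0.1721,  0.0704]), np.float64(0.003)) mug top (array([ 0.7582, -0.0228,  0.0559]), np.float64(0.0063))
time_s: 24.15
ee_pos: [0.6631, -0.0947, 0.3921]
eef_rot: [-3.141, 0.0, 1.231]
force: [-0.0, -0.2, -1.1]
grip_width: 0.039
grip_force: 39.4
```

```bash
python3 -m jog '[[0,0,1.5,0,0,0],[0,0,4,0,0,0],[0,0,7,0,0,0],[0,0,10,0,0,0],[0,0,12,0,0,0],[0,0,13,0,0,0],[0,0,13,0,0,0],[0,0,13,0,0,0]]'; python3 - <<'E'
from h import *
for n,nm in(('scene','s12'),('side','d12')):
    c=dict(snap(n,nm));c['K']=c['intrinsics'];p=ctrl.get_obs()['ee_pos'];g=cv2.cvtColor(c['img'],cv2.COLOR_BGR2GRAY)
    z=p[2]-.2321;u,v=proj(c,[p[0],p[1],z]);print(n,p,z,u,v,'cup',proj(c,[.6628,-.0943,.022]))
    for r in range(int(v)-8,int(v)+14,2): print(r,int(u)-24,g[r,int(u)-24:int(u)+25:2].tolist())
E
```

```text
time_s: 24.95
ee_pos: [0.6632, -0.095, 0.2629]
eef_rot: [3.14, -0.0, 1.23]
force: [0.5, 0.9, -0.8]
grip_width: 0.0394
grip_force: 39.4
scene [ 0.66324599 -0.09492634  0.2633991 ] 0.031299099101451094 415.8537769041419 227.73722672051386 cup (np.float64(414.8237033542554), np.float64(231.04259844034735))
219 391 [209, 174, 108, 107, 110, 110, 108, 106, 102, 99, 101, 81, 86, 90, 90, 88, 87, 81, 148, 211, 170, 167, 107, 108, 108]
221 391 [114, 107, 108, 106, 107, 107, 107, 106, 98, 72, 94, 83, 89, 87, 86, 85, 87, 83, 107, 113, 108, 105, 104, 107, 107]
223 391 [108, 107, 107, 105, 106, 109, 107, 103, 90, 71, 76, 77, 82, 86, 82, 80, 81, 79, 109, 107, 108, 206, 205, 162, 109]
225 391 [110, 110, 106, 160, 109, 105, 90, 79, 88, 68, 72, 74, 79, 78, 78, 77, 76, 93, 104, 105, 105, 105, 213, 211, 161]
227 391 [169, 206, 175, 118, 108, 91, 77, 79, 94, 73, 71, 73, 76, 77, 75, 75, 71, 92, 104, 107, 107, 107, 106, 178, 213]
229 391 [125, 211, 117, 109, 106, 82, 78, 79, 86, 97, 81, 73, 73, 72, 77, 74, 90, 79, 79, 108, 109, 106, 110, 107, 118]
231 391 [111, 111, 109, 109, 96, 76, 79, 82, 79, 86, 96, 9
[... 1367 characters left out ...]
 129, 124, 93, 107, 81, 79, 78, 78, 76, 76, 105, 99, 86, 75, 135, 247, 243, 242, 242, 243]
204 244 [208, 127, 126, 127, 127, 129, 100, 77, 93, 116, 107, 103, 97, 112, 118, 102, 86, 87, 79, 81, 243, 244, 242, 242, 243]
206 244 [125, 126, 130, 128, 127, 129, 91, 76, 80, 84, 92, 102, 106, 94, 84, 86, 84, 81, 77, 79, 138, 253, 248, 243, 242]
208 244 [127, 128, 129, 126, 126, 128, 95, 77, 86, 87, 88, 88, 86, 85, 85, 86, 94, 194, 91, 80, 114, 120, 145, 250, 246]
210 244 [127, 129, 126, 128, 127, 127, 94, 85, 88, 87, 88, 87, 87, 84, 86, 84, 83, 81, 83, 76, 113, 128, 125, 135, 150]
212 244 [128, 127, 127, 128, 128, 129, 99, 84, 89, 88, 84, 85, 86, 83, 83, 84, 87, 84, 82, 76, 114, 130, 128, 124, 124]
```

```bash
python3 -m jog '[[-0.1,-0.2,0,0,0,0],[-0.1,-0.2,0.4,0,0,0],[-0.1,-0.2,0.8,0,0,0],[-0.1,-0.2,1.2,0,0,0],[-0.1,-0.2,1.5,0,0,0],[-0.1,-0.2,1.7,0,0,0],[-0.1,-0.2,1.7,0,0,0]]';python3 -m jog '[[0,0,0.3,0,0,0],[0,0,0.6,0,0,0],[0,0,0.8,0,0,0],[0,0,0.8,0,0,0],[0,0,0.9,0,0,0],[0,0,0.9,0,0,0]]';python3 -m jog '[[0,0,0.1,0,0,0],[0,0,0.1,0,0,0],[0,0,0.15,0,0,0],[0,0,0.15,0,0,0]]'
```

```text
time_s: 25.75
ee_pos: [0.6608, -0.095, 0.2447]
eef_rot: [-3.141, 0.0, 1.231]
force: [0.4, 0.7, -1.4]
grip_width: 0.0394
grip_force: 39.4
time_s: 26.35
ee_pos: [0.6609, -0.095, 0.2362]
eef_rot: [3.141, -0.0, 1.231]
force: [-0.3, -1.0, -1.2]
grip_width: 0.0393
grip_force: 39.4
time_s: 26.75
ee_pos: [0.6609, -0.0949, 0.236]
eef_rot: [3.141, -0.0, 1.231]
force: [-5.5, 1.1, 10.0]
grip_width: 0.0394
grip_force: 40.2
```

```bash
python3 -m jog '[[0,0,-0.15,0,0,0],[0,0,-0.15,0,0,0],[0,0,-0.15,0,0,0],[0,0,-0.15,0,0,0],[0,0,-0.15,0,0,0],[0,0,-0.15,0,0,0]]' 80; python3 -m jog '[[0,0,-2,0,0,0],[0,0,-5,0,0,0],[0,0,-9,0,0,0],[0,0,-12.5,0,0,0],[-3,-1.3,-13,0,0,0],[-7,-3,-13,0,0,0],[-11,-4.7,-13,0,0,0],[-15,-6.4,-13,0,0,0]]';python3 -m jog '[[-4,-1.7,0,0,0,0],[-8,-3.4,0,0,0,0],[-12,-5.1,0,0,0,0],[-15.4,-6.5,0,0,0,0],[-15.4,-6.5,0,0,0,0],[-15.4,-6.5,0,0,0,0]]' 100; python3 - <<'E'
from h import *
W=snap('wrist','w13');S=snap('scene','s13');D=snap('side','d13')
o=ctrl.get_obs();p=o['ee_pos'];y=o['eef_rot'][2];print(p,y)
b=blob(W,[18,110,60],[36,255,255],(200,20,440,300));P=plane(W,b,.026,True);print('lemon',rect(P),cv2.boundingRect(b))
m=P.mean(0);
M=cv2.moments((P*1e4).astype(np.float32));print('centroid',M['m10']/M['m00']/1e4,M['m01']/M['m00']/1e4,'axis',np.degrees(.5*np.arctan2(2*M['mu11'],M['mu20']-M['mu02'])))
E
```

```text
time_s: 27.35
ee_pos: [0.6608, -0.095, 0.236]
eef_rot: [-3.141, 0.0, 1.231]
force: [0.3, 0.8, 0.1]
grip_width: 0.075
grip_force: 0.0
time_s: 28.15
ee_pos: [0.5492, -0.216, 0.3662]
eef_rot: [3.141, 0.0, 1.231]
force: [-0.1, -0.7, -0.2]
grip_width: 0.0751
grip_force: 0.0
time_s: 28.75
ee_pos: [0.4376, -0.3389, 0.3662]
eef_rot: [3.141, -0.0, 1.229]
force: [0.4, 0.2, 0.4]
grip_width: 0.094
grip_force: 0.0
[ 0.43851229 -0.33786234  0.3661245 ] 1.2320014148877214
lemon [ 463.5 -267.8   57.9   61.3   59.2] (288, 103, 69, 74)
centroid 0.4632686222728052 -0.26796856815319214 axis -70.59559542824762
```

```bash
python3 - <<'E'
from h import *
W=load('w13')
for lo in([18,110,60],[18,80,40],[15,60,30]):
    b=blob(W,lo,[38,255,255],(200,20,440,300));P=plane(W,b,.026,True)*1000
    w=[(a,np.ptp(P@[np.cos(np.radians(a)),np.sin(np.radians(a))])) for a in range(-90,90,10)]
    print(cv2.contourArea(P),[(a,round(float(x))) for a,x in w])
    print(cv2.fitEllipse(P))
h=cv2.cvtColor(W['img'],cv2.COLOR_BGR2HSV)
for r in range(95,190,6): print(r,''.join('#' if (h[r,u,1]>70 and 15<h[r,u,0]<40) else '.' for u in range(275,370,2)))
# dish, scene + blue
for n in('w1','w13'):
    c=load(n);
S=load('s13');b=blob(S,[98,60,50],[120,255,255],(440,255,520,320));P=plane(S,b,.017)*1000;print('dish S',cv2.fitEllipse(P),rect(P/1000))
D=load('d13');b=blob(D,[98,60,50],[120,255,255],(295,155,350,195));P=plane(D,b,.017)*1000;print('dish D',cv2.fitEllipse(P),rect(P/1000))
E
```

```text
2763.587942765793 [(-90, 73), (-80, 75), (-70, 76), (-60, 74), (-50, 71), (-40, 67), (-30, 61), (-20, 58), (-10, 56), (0, 54), (10, 52), (20, 51), (30, 52), (40, 54), (50, 56), (60, 58), (70, 63), (80, 69)]
((463.2685852050781, -267.99884033203125), (49.83353805541992, 70.92518615722656), 19.492883682250977)
2826.2762206306215 [(-90, 74), (-80, 76), (-70, 77), (-60, 75), (-50, 72), (-40, 67), (-30, 62), (-20, 58), (-10, 57), (0, 54), (10, 53), (20, 51), (30, 53), (40, 55), (50, 56), (60, 59), (70, 64), (80, 69)]
((463.2478942871094, -268.0408935546875), (50.49192428588867, 71.53457641601562), 19.342336654663086)
2874.216137763113 [(-90, 74), (-80, 77), (-70, 77), (-60, 76), (-50, 72), (-40, 68), (-30, 62), (-20, 60), (-10, 57), (0, 55), (10, 53), (20, 52), (30, 53), (40, 55), (50, 57), (60, 60), (70, 64), (80, 70)]
((463.3017272949219, -268.10650634765625), (50.908626556396484, 72.2682113647461), 19.143375396728516)
95 ................................................
101 ................................................
107 .........###################....................
113 ........
[... 268 characters left out ...]
##############################.......
149 .........################################.......
155 ...........##############################.......
161 .............###########################........
167 ................#######################.........
173 .......................################.........
179 ................................................
185 ................................................
dish S ((620.8460083007812, -291.8162841796875), (37.813018798828125, 109.7537612915039), 84.49250030517578) [ 620.8 -293.8   40.9  109.7   85.8]
dish D ((624.3097534179688, -259.2891540527344), (81.78076934814453, 113.67597961425781), 55.01570510864258) [ 624.6 -259.1   87.7  105.4   27.8]
```

The lemon measures 77 × 51 mm at (0.463, −0.268), long axis at 109°. I go above it turned to grip its short side, high enough that the fingertips will stay above the dish rim.

```bash
python3 -m jog '[[1.5,0,0,0,0,-0.1],[3.5,0,0,0,0,-0.22],[5.5,0,0,0,0,-0.34],[7,0,0,0,0,-0.46],[7.5,0,0,0,0,-0.58],[7.5,0,0,0,0,-0.68],[7.5,0,0,0,0,-0.68],[7.5,0,0,0,0,-0.68]]';python3 -m jog '[[0,0,3,0,0,0],[0,0,6,0,0,0],[0,0,9,0,0,0],[0,0,12,0,0,0],[0,0,13.8,0,0,0],[0,0,14.6,0,0,0],[0,0,14.9,0,0,0],[0,0,14.9,0,0,0]]' 85;  python3 -c "
from h import *
print(ctrl.get_obs()['ee_pos'],ctrl.get_obs()['qpos'])"
```

```text
time_s: 29.7
ee_pos: [0.4632, -0.2674, 0.3661]
eef_rot: [-3.142, -0.0, 1.909]
force: [1.8, -0.7, 0.3]
grip_width: 0.0941
grip_force: 0.0
time_s: 30.5
ee_pos: [0.463, -0.268, 0.2176]
eef_rot: [3.141, 0.0, 1.91]
force: [0.1, 0.8, 1.3]
grip_width: 0.0801
grip_force: 0.0
[ 0.46304491 -0.26798106  0.21762345] [-5.93106077e-01  4.99610634e-01  1.72454083e+00  3.18834340e-05
  9.16839512e-01 -9.32283380e-01]
```

```bash
python3 -m jog '[[0,0,0,0,0,0],[0,0,0,0,0,0],[0,0,0,0,0,0],[0,0,0,0,0,0],[0,0,0,0,0,0],[0,0,0,0,0,0],[0,0,0,0,0,0],[0,0,0,0,0,0]]' 40 20; python3 -m jog '[[0,0,-0.5,0,0,0],[0,0,-1.5,0,0,0],[0,0,-3,0,0,0],[0,0,-5,0,0,0],[0,0,-7,0,0,0],[0,0,-9,0,0,0],[0,0,-11,0,0,0],[0,0,-12.5,0,0,0]]';  python3 - <<'E'
from h import *
o=ctrl.get_obs();p=o['ee_pos'];y=o['eef_rot'][2];print(p,y,o['grip_width'])
# viewpoint: dish under the camera
d=np.array([.629,-.264])-.075*np.array([np.cos(y),np.sin(y)])-p[:2];print('tx',100*(d@[np.cos(y),np.sin(y)]),'ty',100*(d@[np.sin(y),-np.cos(y)]))
E
```

```text
time_s: 31.3
ee_pos: [0.4629, -0.2679, 0.2174]
eef_rot: [3.141, 0.0, 1.911]
force: [-1.8, 0.1, 6.5]
grip_width: 0.0495
grip_force: 19.8
time_s: 32.1
ee_pos: [0.4628, -0.2678, 0.3441]
eef_rot: [3.141, 0.001, 1.911]
force: [0.4, 0.4, -1.7]
grip_width: 0.0494
grip_force: 19.8
[ 0.46276469 -0.26780548  0.34410245] 1.9108525444210325 0.049384902920219645
tx -12.685858086543284 ty 15.79852769430953
```

```bash
python3 - <<'E'
from h import *
D=load('d13');print('kettle base L/R/front',[onz(D,*q,0).round(3) for q in((323,133),(375,133),(349,143))])
W=load('w13')
for n in ('w13',):
    c=load(n);b=blob(c,[98,60,50],[120,255,255],(400,0,640,340));print(cv2.boundingRect(b));P=plane(c,b,.017,True)*1000;print(cv2.fitEllipse(P),P.min(0),P.max(0))
E
```

```text
kettle base L/R/front [array([ 0.74 , -0.471,  0.   ]), array([ 0.611, -0.537,  0.   ]), array([ 0.65 , -0.453,  0.   ])]
(438, 53, 99, 77)
((628.4005737304688, -271.6634826660156), (74.61990356445312, 106.11949157714844), 73.19367980957031) [ 575.77405 -312.26578] [ 679.7254  -231.38388]
```

```bash
python3 -m jog '[[-1,1.2,0,0,0,0],[-3,3.7,0,0,0,0],[-5,6.2,0,0,0,0],[-7,8.7,0,0,0,0],[-9,11.2,0,0,0,0],[-10.5,13.5,0,0,0,0],[-11.5,14.8,0,0,0,0],[-12,15.2,0,0,0,0]]';python3 -m jog '[[0,0,0,0,0,0],[0,0,0,0,0,0]]'; python3 - <<'E'
from h import *
W=snap('wrist','w14')
o=ctrl.get_obs();p=o['ee_pos'];y=o['eef_rot'][2];print(p,y,o['grip_width'])
W=dict(W,K=W['intrinsics']);print(proj(W,[.6284,-.2717,.017],True))
b=blob(W,[98,50,40],[125,255,255],(220,20,440,300));print(cv2.boundingRect(b))
H=cv2.convexHull(b);P=plane(W,H,.017,True)*1000;F=plane(W,b,.017,True)*1000
print(cv2.fitEllipse(F),rect(P/1000),cv2.contourArea(P))
w=[(a,round(float(np.ptp(P@[np.cos(np.radians(a)),np.sin(np.radians(a))])),1)) for a in range(-40,10,5)];print(w)
w=[(a,round(float(np.ptp(P@[np.cos(np.radians(a)),np.sin(np.radians(a))])),1)) for a in range(50,100,5)];print(w)
lem=blob(W,[18,80,40],[38,255,255],(200,240,440,420));F=plane(W,lem,p[2]-.2174+.026,True)*1000;print('lemon',cv2.boundingRect(lem),cv2.fitEllipse(F))
E
```

```text
time_s: 32.9
ee_pos: [0.6471, -0.3303, 0.342]
eef_rot: [-3.141, -0.0, 1.911]
force: [-0.6, -1.0, -1.2]
grip_width: 0.0495
grip_force: 19.8
time_s: 33.1
ee_pos: [0.6456, -0.3303, 0.3424]
eef_rot: [-3.141, -0.0, 1.91]
force: [-0.6, 0.3, -0.2]
grip_width: 0.0493
grip_force: 19.8
[ 0.64555611 -0.33029814  0.34254687] 1.9105225372125787 0.04933772438855554
(np.float64(326.056608152102), np.float64(156.54050311425885))
(272, 103, 116, 109)
((631.5162353515625, -271.7102355957031), (74.7358627319336, 103.47193145751953), 70.79771423339844) [ 631.5 -271.7   71.5  101.2   70.6] 6095.241127260029
[(-40, 99.2), (-35, 100.0), (-30, 100.7), (-25, 100.9), (-20, 101.2), (-15, 101.1), (-10, 100.9), (-5, 100.3), (0, 99.5), (5, 98.4)]
[(50, 81.9), (55, 79.6), (60, 76.8), (65, 73.6), (70, 71.6), (75, 73.4), (80, 76.3), (85, 78.8), (90, 81.0), (95, 83.3)]
lemon (271, 240, 103, 120) ((646.6865844726562, -332.85498046875), (52.49470138549805, 67.69368743896484), 20.742902755737305)
```

```bash
python3 -m jog '[[1,0.1,0,0,0,-0.1],[2,0.2,0,0,0,-0.22],[3,0.3,0,0,0,-0.35],[4,0.4,0,0,0,-0.48],[5,0.5,0,0,0,-0.61],[6,0.6,0,0,0,-0.74],[6,0.6,0,0,0,-0.85],[6,0.6,0,0,0,-0.89]]';python3 -m jog '[[0,0,1.5,0,0,0],[0,0,4,0,0,0],[0,0,6.5,0,0,0],[0,0,8,0,0,0],[0,0,8.5,0,0,0],[0,0,8.5,0,0,0],[0,0,8.5,0,0,0]]';  python3 - <<'E'
from h import *
o=ctrl.get_obs();p=o['ee_pos'];y=o['eef_rot'][2];print(p,y,np.degrees(y),o['grip_width'])
d=np.array([.6315,-.2717])-p[:2];print('tx',100*(d@[np.cos(y),np.sin(y)]),'ty',100*(d@[np.sin(y),-np.cos(y)]),'down',100*(p[2]-.2214))
for n,nm in(('scene','s15'),('side','d15')):
    c=dict(snap(n,nm));c['K']=c['intrinsics']
    b=blob(c,[18,80,40],[38,255,255],(280,120,540,330)) if n=='scene' else blob(c,[18,80,40],[38,255,255],(280,90,380,200))
    print(n,'lemon seen',cv2.boundingRect(b),cen(b),'exp centre',proj(c,[p[0],p[1],p[2]-.2174+.026]))
E
```

```text
time_s: 33.95
ee_pos: [0.6312, -0.2714, 0.3429]
eef_rot: [-3.142, 0.001, 2.805]
force: [0.4, -0.7, -1.3]
grip_width: 0.0494
grip_force: 19.8
time_s: 34.65
ee_pos: [0.632, -0.2719, 0.2583]
eef_rot: [-3.141, 0.002, 2.8]
force: [-0.2, -1.2, -1.3]
grip_width: 0.0494
grip_force: 19.8
[ 0.63196908 -0.27188367  0.25831139] 2.8004693014371167 160.4550716282967 0.04937925150723869
tx 0.05034977792465438 ty 0.0016162744619376333 down 3.69113942895761
scene lemon seen (385, 120, 125, 37) (458.22169211195927, 135.0514631043257) exp centre (np.float64(488.4691872805586), np.float64(267.18624223403066))
side lemon seen (315, 142, 19, 24) (323.53717026378894, 153.50119904076737) exp centre (np.float64(321.12388571065657), np.float64(152.97855207676974))
```

```bash
python3 -m jog '[[0,0,0.7,0,0,0],[0,0,1.4,0,0,0],[0,0,2.1,0,0,0],[0,0,2.7,0,0,0],[0,0,3.1,0,0,0],[0,0,3.3,0,0,0],[0,0,3.4,0,0,0],[0,0,3.4,0,0,0]]';python3 -m jog '[[0,0,0.1,0,0,0],[0,0,0.1,0,0,0],[0,0,0.2,0,0,0],[0,0,0.2,0,0,0]]';python3 -m jog '[[0,0,0.1,0,0,0],[0,0,0.1,0,0,0],[0,0,0.15,0,0,0],[0,0,0.15,0,0,0]]'
```

```text
time_s: 35.55
ee_pos: [0.6319, -0.2718, 0.2232]
eef_rot: [-3.142, 0.0, 2.801]
force: [-0.6, -0.4, 0.1]
grip_width: 0.0492
grip_force: 19.8
time_s: 35.95
ee_pos: [0.6319, -0.2718, 0.2215]
eef_rot: [-3.142, 0.0, 2.801]
force: [-0.9, 1.0, 2.3]
grip_width: 0.0496
grip_force: 19.8
time_s: 36.35
ee_pos: [0.6319, -0.2718, 0.2214]
eef_rot: [-3.141, 0.001, 2.801]
force: [-6.5, 3.0, 14.4]
grip_width: 0.0493
grip_force: 19.7
```

```bash
python3 -m jog '[[0,0,-0.15,0,0,0],[0,0,-0.15,0,0,0],[0,0,-0.15,0,0,0],[0,0,-0.15,0,0,0],[0,0,-0.15,0,0,0],[0,0,-0.15,0,0,0]]' 78; python3 -m jog '[[0,0,-1,0,0,0],[0,0,-3,0,0,0],[0,0,-6,0,0,0],[0,0,-10,0,0,0],[0,0,-14,0,0,0],[4,0,-17,0,0,0],[8,0,-18,0,0,0],[12,0,-18,0,0,0]]'; python3 -m jog '[[4,-2,0,0,0,0],[8,-4,0,0,0,0],[12,-6,0,0,0,0],[12,-6,0,0,0,0],[12,-6,0,0,0,0]]'; python3 - <<'E'
from h import *
S=snap('scene','s16');D=snap('side','d16');o=ctrl.get_obs();print(o['ee_pos'],o['joint_vel'].round(3))
a=S['img'][100:360,260:560];b=D['img'][110:400,100:440]
a=cv2.resize(a,(400,347));b=cv2.resize(b,(400,341))
cv2.imwrite('pics/f16.png',np.hstack([a[:341],b]))
E
```

```text
time_s: 36.95
ee_pos: [0.6318, -0.2718, 0.221]
eef_rot: [-3.142, -0.0, 2.801]
force: [0.8, 0.6, -0.2]
grip_width: 0.0731
grip_force: 0.0
time_s: 37.75
ee_pos: [0.5172, -0.231, 0.4037]
eef_rot: [-3.141, 0.004, 2.801]
force: [1.0, 0.4, 0.0]
grip_width: 0.0731
grip_force: 0.0
time_s: 38.25
ee_pos: [0.3852, -0.2482, 0.4023]
eef_rot: [-3.141, 0.002, 2.8]
force: [0.6, 0.7, 0.1]
grip_width: 0.0735
grip_force: 0.0
[ 0.38625843 -0.24807672  0.40163755] [ 0.009  0.016 -0.002 -0.001 -0.    -0.002]
```

View pics/f16.png

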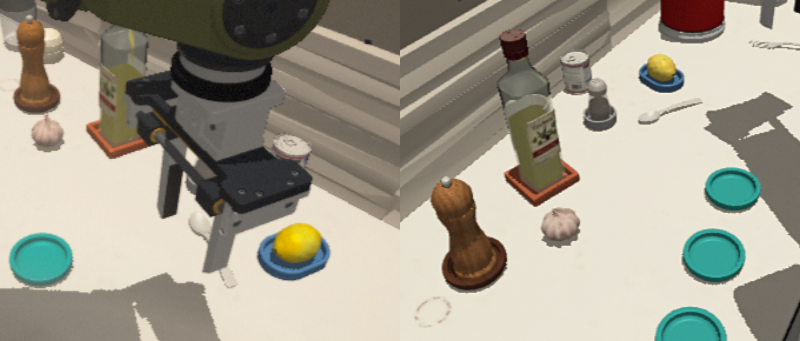

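The final view shows the bottle (535,130), mill (468,235), shaker (598,100) and lemon (662,68) all seated in their holders. The garlic (560,225) is untouched, and the arm is clear.

```bash
python3 -m jog '[[0,0,0,0,0,0],[0,0,0,0,0,0],[0,0,0,0,0,0],[0,0,0,0,0,0]]'; python3 -c "
from station import ctrl
print(ctrl.hand_in())"
```

```text
time_s: 38.75
ee_pos: [0.3858, -0.248, 0.401]
eef_rot: [3.141, -0.0, 2.801]
force: [-0.3, 0.3, 0.3]
grip_width: 0.0736
grip_force: 0.0
the job is handed in; nothing more can be done
None
```

I put the bottle, mill, shaker and lemon in their holders in that order, left the garlic where it was, and handed the job in at about 39 s; no verdict came back.

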